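# Push the flopped plates back in the dish rack

## Task

Two of the three plates in the dish rack have flopped forward, away from the cutlery basket. With the fingertips, gently push each of them over backwards in its own slot, so that all three lean back on their pegs towards the cutlery basket. Do not pick any plate up or shift it to another slot, and leave the third plate and everything else standing as it is.

Things in the scene. Friction and masses are not known exactly. Their poses are not given: they have to be found in the camera images.
- rack: grey plastic dish rack, fixed. Tub 420 mm long (its y axis), 270 mm wide (x), walls 105 mm high, on a drip tray 460 x 290 mm. Origin: under its centre, at ledge level. The cutlery basket hangs outside its +y end. Three plates stand on edge at x = 0, y = about -144, 0 and +144 mm, fronts facing -y, backs facing +y; lowest points at z = 42 mm, tops at 230.
- basket (a point): centre of the rim of the cutlery basket, 137 mm above the ledge: an open grey box, 70 mm (along the rack's y) x 150 mm, hooked on the rack's +y end, its rim spanning y = 212 to 282 mm in the rack's frame.
- pegs (a point): middle of the peg rows, at the height of the peg tops (120 mm above the ledge). Two rails along the rack's y at x = +-45 mm, tops 50 mm up, each carry ten pegs 7 mm thick, 36 mm apart, with notches between them. A plate's rim sits in a notch of both rails and its face leans on the pegs before or behind it.
- plate_a_mid (a point): flat white ceramic plate, 190 mm across, 6 mm thick at the rim, about 0.34 kg. Point: centre of the disc, mid thickness. z runs in its plane from its lowest to its highest rim point (95 mm each way), x in its plane across the rack, y square to it, out of its back. With the top leaning to the basket (as wanted) y points about 11 degrees below level; flopped: about 11 above.
- plate_b_mid (a point): plate just like plate_a, same point and axes; any of the three may be in any of the three slots. A plate rocks about its lowest rim point, which stays in its notch (it shifts by some 7 mm); it balances when upright and, once past that, falls by itself the few degrees on to the pegs of the other side.
- plate_c_mid (a point): plate just like plate_a, same point and axes. Between the top of a flopped plate and the plate in front of it (on its front side) there are at least 60 mm free. Fingers may push anywhere on the upper part of its front face.
- plate_a: the same plate as plate_a_mid, axes alike; origin: within 5 mm of its lowest rim point.
- plate_b: the same plate as plate_b_mid, axes alike; origin: within 5 mm of its lowest rim point.
- plate_c: the same plate as plate_c_mid, axes alike; origin: within 5 mm of its lowest rim point.
- tumbler: drinking glass, 64 mm across, 90 mm high, upside down on the rack's floor (20 mm above the ledge) beside the rails, between two plates. Origin: centre of its mouth, at the bottom. Only a bystander, leave it alone.
- fork_1: steel fork, 194 mm long, leaning in the cutlery basket, its handle end down; the heads reach about 215 mm above the ledge. Origin: handle end. Only a bystander, leave it alone.
- fork_2: steel fork like fork_1. Only a bystander, leave it alone.
- fork_3: steel fork like fork_1. Only a bystander, leave it alone.
- jug: white ceramic jug, 108 mm across, 175 mm high, handle to its -y, standing on the ledge beyond the rack's -y end. Origin: centre of its underside. Only a bystander, leave it alone.
- bottle: empty clear plastic bottle with a white twist cap, 66 mm across, 225 mm high, standing on the ledge at the far (+x) side of the rack. Origin: centre of its underside. Only a bystander, leave it alone.
- bowl: small glass bowl, 110 mm across, 52 mm high, on the ledge at the far (+x) side of the rack. Origin: centre of its underside. Only a bystander, leave it alone.

How it is judged:
By the outcome, as a careful person would: the job done as asked, in the order asked, and still so for the second after the job is handed in, with the robot touching nothing.
It also fails if it takes over 42 s, if anything falls off the work surface, if the arm or the gripper's body presses on something with over 40 N, if the wrist force passes 120 N, or if a joint passes its speed limit or range.

## Robot

A 7-joint arm with a two-finger parallel gripper is mounted at the origin on the work surface. World frame = base frame: x ahead of the robot, y to its left, z up, the work surface at z = 0. Lengths are in m, angles in rad, forces in N, time in s.
With the tool pointing down it reaches from about 0.425 to 0.925 m from the base axis. Payload 6.8 kg.
Tool frame: the origin (TCP) lies at the very end of the fingers, on their centre line; the grasp point (between the pads) lies 19 mm behind it (bot.grip_point_offset is the z of the grasp point in the tool frame, in m); z points along the fingers, y is the line along which they close (so a half turn about z gives the same grasp; the last joint's range is limited). The gripper opens to 88 mm and grips with 3 to 60 N. Pads are 20 mm wide; open, the fingers measure 115 mm over their backs; the gripper's body (75 mm by 178 mm) begins 61 mm behind the grasp point.
Start: joints at [1.242, 0.477, 0.022, 1.555, -0.011, 1.109, -0.083], TCP at [0.148, -0.659, 0.223] pointing down, gripper open.
Joint ranges: [-2.96, 2.96], [-0.34, 2.1], [-1.41, 1.46], [0.24, 2.44], [-1.37, 4.51], [0.17, 1.92], [-2.96, 2.96]. Speed limits (rad/s): [2.39, 2.39, 3.14, 3.14, 3.14, 3.14, 3.14].

## Interface

Orientations are given as a rotation vector (axis times angle).
In Python, from station import get_state, vision, bot gives the robot as it stands.
- The arm moves only by the shell command python3 -m inch 'ROWS' [OPENING]. ROWS is JSON, a list of rows, each a list of 6 numbers: the shift along the tool's x, y, z in units of 0.03 m (1.0 is 0.03 m), then the turn, a rotation vector about the tool's x, y, z in units of pi rad (1.0 is pi rad). In form: [[dx, dy, dz, ax, ay, az], ...]. A call has 1 to 20 rows; each row shifts and turns the commanded pose from where the row before left it, along the tool's axes as they then stand; what a row does not reach is not made up. A row lasts 1/12 s, in which the tool goes at most 41.7 mm and 7.16 degrees, less where a joint would pass 70% of its speed; a pose out of reach is approached as far as the arm can. A call with a number of a shift or a turn outside -1 to 1 is refused whole. A call with a gripper value outside its range is refused whole. OPENING is the opening, from 0 (shut) to 1 (fully open), set as the call begins (- or left out, the last holds). The fingers move at their own pace and stop on an object; the grip force is fixed at half the most. Time passes only in rows, so rows that do not move let the fingers close. It gives the time, the measured TCP pose, the force, the opening and the grip force at its end, in the units of the state.
- get_state(): the state, without advancing time (a new reading comes with each control period).
- vision.capture(name): name is "scene" or "side" or "wrist"; returns a dict with "frame" (400x640x3 uint8, red, green, blue), "range_z" (400x640 float32, m along the optical axis (not along the pixel's ray), 0 where there is no reading), "K" (3x3 intrinsics, pixels), "view" (4x4, takes a point from world to camera coordinates). Camera axes: x right, y up, looking along -z (the intrinsics and any distortion apply to the point x, -y, -z); pixel columns grow to the right and rows downward; lengths in m; the calibration is good to about 2 mm. A picture is of the moment at which its call begins.
- bot.close_job(): hands the job in; it is judged then, once.
The state is a dict: "time": time; "joint_positions": joint angles; "dq": joint speeds; "tau": joint torques, N m; "position": TCP position; "eef_rot": TCP orientation; "contact_force": force on the tool from outside, world axes, zero at the start; "wrist_torque": the same for the moment, N m; "grip_width": opening from 0.0 (shut) to 1.0 (fully open); "gripper_force": force on a finger pad.
Only numpy, scipy, OpenCV 4.12 (cv2) and the standard library are available. Lean on these libraries where they do the work, as an engineer would, in place of code of your own. Each camera call takes 0.05 s, during which the arm holds its last target. There are 200 camera calls.

## Working session

There is one attempt and no reset: what is moved stays moved. The work goes in short steps, Python scripts to look and compute and a shell command to move; the robot and the scene stay as the last step left them, time stands still between calls to the robot, and variables do not carry over. Pictures are saved under pics/ and viewed, at most 10 in all, crops included, and the job is handed in when it is done.

```bash
ls; mkdir -p pics
cat > h.py <<'E'
import numpy as np, cv2
from station import get_state, vision, bot
from scipy.spatial.transform import Rotation as R
def cap(n,save=None):
    c=vision.capture(n)
    if save: cv2.imwrite('pics/'+save+'.png',c['frame'][:,:,::-1])
    return c
def cloud(c):
    z=c['range_z'];K=c['K'];v,u=np.mgrid[0:z.shape[0],0:z.shape[1]]
    P=np.stack([(u-K[0,2])/K[0,0]*z,-(v-K[1,2])/K[1,1]*z,-z,np.ones_like(z)],-1)
    W=P@np.linalg.inv(c['view']).T
    W=W[...,:3]; W[z==0]=np.nan
    return W
E
python3 - <<'E'
from h import *
for n in ('scene','side'):
    c=cap(n,n+'0'); np.savez('/tmp/'+n+'.npz',**c); print(c.keys(), np.linalg.inv(c['view']).round(3), c['K'].round(1))
s=get_state(); print(s); print(R.from_rotvec(s['eef_rot']).as_matrix().round(3), bot.grip_point_offset)
E
```

```text
pics
dict_keys(['frame', 'range_z', 'K', 'view']) [[-0.688 -0.376  0.621  1.244]
 [ 0.726 -0.368  0.581  0.66 ]
 [ 0.009  0.85   0.526  0.717]
 [ 0.     0.     0.     1.   ]] [[500.9   0.  323.7]
 [  0.  500.9 197.5]
 [  0.    0.    1. ]]
dict_keys(['frame', 'range_z', 'K', 'view']) [[-0.277  0.69  -0.669 -0.287]
 [-0.961 -0.189  0.202  0.226]
 [ 0.013  0.698  0.716  1.002]
 [ 0.     0.     0.     1.   ]] [[450.3   0.  313.2]
 [  0.  450.3 204.3]
 [  0.    0.    1. ]]
{'time': 0.1, 'joint_positions': array([ 1.24191986,  0.47771156,  0.02235123,  1.55631454, -0.01146893,
        1.10928414, -0.08309986]), 'dq': array([-0.0009789 , -0.00325921, -0.00094693, -0.00115134, -0.00075899,
       -0.00202934,  0.00011508]), 'tau': array([ 5.13787614e-03, -5.84089851e+01,  1.54028155e+00, -2.73312807e+01,
       -5.41901181e-02,  1.31315566e-02,  8.01839951e-05]), 'position': array([ 0.14767827, -0.6581122 ,  0.22179912]), 'eef_rot': array([-3.12091904e+00, -3.45961268e-01,  5.01961679e-04]), 'contact_force': array([ 0.75339414,  0.03681588, -0.23529637]), 'wrist_torque': array([-0.01173275,  0.01433034,  0.03148663]), 'gripper_force': 0.0, 'grip_width': 0.9970605417015628}
[[ 0.976  0.219 -0.   ]
 [ 0.219 -0.976  0.002]
 [-0.    -0.002 -1.   ]] -0.0187
```

View pics/scene0.png

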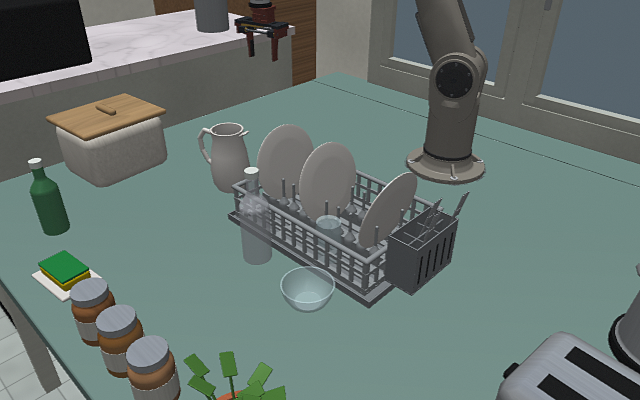

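View pics/side0.png

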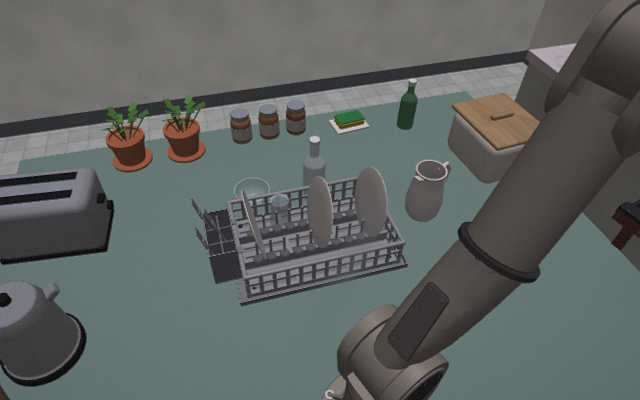

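The scene picture shows plates at about (285,162), (328,185) and (388,212), the basket at (422,245) and the jug at (228,155). The plate nearest the basket seems to lean towards it, the other two away. Next I'll fit planes to the depth.

Run:
```python
from h import *
def plane(p):
    for _ in range(4):
        m=np.median(p,0) if _==0 else p.mean(0); n=np.linalg.svd(p-p.mean(0),full_matrices=False)[2][2]
        d=(p-p.mean(0))@n; p=p[abs(d)<max(.003,1.5*d.std())]
    return p.mean(0),n,d.std(),len(p)
for n,seeds in (('scene',[(283,150),(325,175),(385,210)]),('side',[(372,205),(320,215),(251,220)])):
    c=dict(np.load(f'/tmp/{n}.npz')); W=cloud(c); 
    print(n,'table z',[W[y,x].round(3) for x,y in ([(500,250),(200,330)] if n=='scene' else [(150,230),(340,330)])])
    for u,v in seeds:
        s=W[v,u]; r=8 if n=='scene' else 4
        q=W[v-12:v+12,u-r:u+r].reshape(-1,3); q=q[np.linalg.norm(q-s,axis=1)<.06]
        m,nn,_,_=plane(q)
        A=W.reshape(-1,3); A=A[np.linalg.norm(A-s,axis=1)<.2]; A=A[(abs((A-m)@nn)<.004)&(A[:,2]>.125)]
        m,nn,sd,k=plane(A)
        t=A[A[:,2].argsort()[-8:]].mean(0)
        print((u,v),'seed',s.round(3),'m',m.round(3),'n',nn.round(3),'tilt',np.degrees(np.arcsin(nn[2])).round(1),'sd',sd.round(4),k,'top',t.round(3))
```

```text
scene table z [array([ 0.278,  0.323, -0.   ]), array([ 0.909,  0.027, -0.002])]
(283, 150) seed [ 0.503 -0.173  0.167] m [ 0.503 -0.172  0.17 ] n [ 0.    -0.977 -0.212] tilt -12.2 sd 0.0014 1625 top [ 0.497 -0.184  0.226]
(325, 175) seed [ 0.51  -0.024  0.157] m [ 0.502 -0.028  0.169] n [-0.002  0.978  0.207] tilt 11.9 sd 0.0014 1850 top [ 0.498 -0.04   0.226]
(385, 210) seed [0.522 0.158 0.15 ] m [0.509 0.161 0.172] n [ 0.007  0.985 -0.173] tilt -10.0 sd 0.0012 1422 top [0.506 0.169 0.226]
side table z [array([ 0.677,  0.434, -0.003]), array([ 0.22 , -0.001, -0.002])]
(372, 205) seed [ 0.473 -0.167  0.141] m [ 0.487 -0.173  0.171] n [-0.002  0.978  0.209] tilt 12.0 sd 0.0012 1024 top [ 0.492 -0.185  0.226]
(320, 215) seed [ 0.474 -0.023  0.142] m [ 0.486 -0.029  0.172] n [-0.002  0.977  0.212] tilt 12.3 sd 0.0011 863 top [ 0.493 -0.042  0.226]
(251, 220) seed [0.492 0.155 0.156] m [0.487 0.157 0.175] n [ 0.002  0.983 -0.184] tilt -10.6 sd 0.001 242 top [0.495 0.167 0.227]
```

Each plate's depth was fitted from both cameras. The plates at y≈-0.14 and y≈0 are flopped, with backs 12° above level and top back edges at y=-0.185 and -0.041. The third, at +0.144, leans back correctly. The rack is aligned with the world axes, x≈0.495, and plate tops at z≈0.228 match the sizes given. I'll push the middle plate first, closing the fingers and travelling high.

```bash
python3 -m inch '[[0,0,-0.9,0,0,0.0351],[0,0,-0.9,0,0,0.0351],[0,0,-0.9,0,0,0],[0.5,-0.8,0,0,0,0],[0.5,-0.8,0,0,0,0],[0.5,-0.8,0,0,0,0],[0.5,-0.8,0,0,0,0],[0.5,-0.8,0,0,0,0],[0.5,-0.8,0,0,0,0],[0.5,-0.8,0,0,0,0],[0.5,-0.8,0,0,0,0],[0.5,-0.8,0,0,0,0],[0.5,-0.8,0,0,0,0],[0.5,-0.8,0,0,0,0],[0.5,-0.8,0,0,0,0],[0.5,-0.8,0,0,0,0],[0.5,-0.8,0,0,0,0],[0.5,-0.8,0,0,0,0],[0.5,-0.8,0,0,0,0],[0,0,0,0,0,0]]' 0
```

```text
time: 1.77
position: [0.3907, -0.2693, 0.3036]
eef_rot: [-3.14, -0.013, -0.002]
contact_force: [-0.6, 0.6, 0.2]
grip_width: 0.008
gripper_force: 0.0
```

Run:
```python
from h import *
W=cloud(dict(np.load('/tmp/scene.npz'))).reshape(-1,3)
b=W[(W[:,2]>.12)&(W[:,2]<.26)&(abs(W[:,0]-.5)<.25)&(W[:,1]>-.5)&(W[:,1]<-.2)]
print('jug',b.min(0),b.max(0))
s=get_state();print(s['position'],R.from_rotvec(s['eef_rot']).as_matrix().round(3),s['joint_positions'].round(2))
```

```text
jug [ 0.49021472 -0.44616581  0.12013515] [ 0.5799164  -0.29935416  0.17807437]
[ 0.39067648 -0.26926761  0.303609  ] [[ 1.     0.008  0.001]
 [ 0.008 -1.     0.002]
 [ 0.001 -0.002 -1.   ]] [ 0.68  0.08 -0.22  1.9   0.02  1.16 -1.11]
```

```bash
python3 -m inch '[[0.5,-0.85,0,0,0,0],[0.5,-0.85,0,0,0,0],[0.5,-0.85,0,0,0,0],[0.5,-0.85,0,0,0,0],[0.5,-0.85,0,0,0,0],[0.5,-0.85,0,0,0,0],[0.5,-0.85,0,0,0,0],[0,0,0,0,0,0],[0,0,0.6,0,0,0],[0,0,0.6,0,0,0],[0,0,0.6,0,0,0],[0,0,0.6,0,0,0],[0,0,0.6,0,0,0],[0,0,0.4,0,0,0],[0,0,0,0,0,0]]'; python3 -c "
from h import *
c=cap('scene');cv2.imwrite('pics/s1.png',cv2.resize(c['frame'][60:310,200:520,::-1],None,fx=2.4,fy=2.4))"
```

```text
time: 3.02
position: [0.4905, -0.0966, 0.1989]
eef_rot: [-3.141, 0.0, 0.008]
contact_force: [-0.4, 0.1, -0.4]
grip_width: 0.007
gripper_force: 0.0
```

View pics/s1.png

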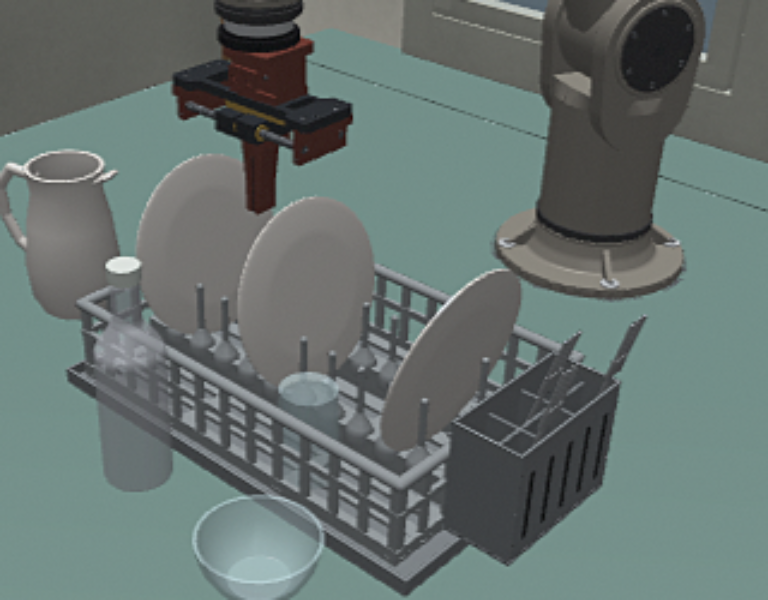

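The fingertips are at about (260,205) in the crop, in the gap in front of the middle plate and clear of both neighbours. The push is slow from here.

```bash
python3 -m inch '[[0,-0.3,0,0,0,0],[0,-0.3,0,0,0,0],[0,-0.3,0,0,0,0],[0,-0.15,0,0,0,0],[0,-0.1,0,0,0,0],[0,-0.1,0,0,0,0],[0,-0.1,0,0,0,0],[0,-0.1,0,0,0,0],[0,-0.1,0,0,0,0],[0,-0.1,0,0,0,0],[0,-0.1,0,0,0,0],[0,-0.1,0,0,0,0]]'; python3 -m inch '[[0,-0.1,0,0,0,0],[0,-0.1,0,0,0,0],[0,-0.1,0,0,0,0],[0,-0.1,0,0,0,0],[0,-0.1,0,0,0,0],[0,0,0,0,0,0]]'
cat >> h.py <<'E'
def tilts():
    W=cloud(cap('scene'))
    for nm,y0 in (('p1',-.144),('p2',0),('p3',.144)):
        A=W[(abs(W[...,0]-.52)<.09)&(abs(W[...,1]-y0)<.065)&(W[...,2]>.128)&(W[...,2]<.235)]
        best=None;rng=np.random.default_rng(0)
        for a in np.radians(np.arange(-16,16.1,.5)):   # a>0: leans to basket
            d=(A[:,1]-y0)*np.cos(a)-(A[:,2]-.042)*np.sin(a)
            h,e=np.histogram(d,np.arange(-.04,.04,.002)); 
            if best is None or h.max()>best[0]: best=(h.max(),np.degrees(a).round(1),e[h.argmax()].round(4),len(A))
        print(nm,best)
E
python3 -c "
from h import *
tilts()"
```

```text
time: 4.07
position: [0.4927, -0.0403, 0.2016]
eef_rot: [3.142, 0.0, 0.0]
contact_force: [-0.0, -1.0, 0.3]
grip_width: 0.006
gripper_force: 0.2
time: 4.57
position: [0.4927, -0.0247, 0.2017]
eef_rot: [-3.141, -0.002, -0.0]
contact_force: [0.4, 0.1, 0.3]
grip_width: 0.002
gripper_force: 0.0
p1 (np.int64(668), np.float64(-11.0), np.float64(-0.004), 1787)
p2 (np.int64(807), np.float64(-2.0), np.float64(-0.004), 1834)
p3 (np.int64(790), np.float64(10.5), np.float64(-0.008), 1548)
```

```bash
python3 -m inch '[[0,-0.07,0,0,0,0],[0,-0.07,0,0,0,0],[0,-0.07,0,0,0,0],[0,-0.07,0,0,0,0],[0,0,0,0,0,0],[0,0,0,0,0,0]]';python3 -c "
from h import *
tilts()"
```

```text
time: 5.12
position: [0.4927, -0.0169, 0.2017]
eef_rot: [-3.142, -0.001, -0.0]
contact_force: [0.6, -0.3, 0.2]
grip_width: 0.004
gripper_force: 0.0
p1 (np.int64(691), np.float64(-12.0), np.float64(-0.002), 1795)
p2 (np.int64(831), np.float64(1.0), np.float64(-0.004), 1766)
p3 (np.int64(794), np.float64(10.5), np.float64(-0.008), 1542)
```

```bash
python3 -m inch '[[0,-0.08,0,0,0,0],[0,-0.08,0,0,0,0],[0,-0.08,0,0,0,0],[0,-0.08,0,0,0,0],[0,-0.08,0,0,0,0],[0,-0.08,0,0,0,0],[0,0,0,0,0,0],[0,0,0,0,0,0],[0,0,0,0,0,0]]';python3 -c "
from h import *
tilts()"
```

```text
time: 5.92
position: [0.4927, -0.0028, 0.2016]
eef_rot: [3.141, 0.0, -0.0]
contact_force: [0.4, -0.2, 0.2]
grip_width: 0.006
gripper_force: 0.0
p1 (np.int64(681), np.float64(-13.5), np.float64(0.002), 1797)
p2 (np.int64(712), np.float64(10.5), np.float64(-0.008), 1575)
p3 (np.int64(806), np.float64(10.5), np.float64(-0.008), 1540)
```

The middle plate now leans back at 10.5°, the same as the third plate. I'll retreat, rise, cross over plate 1 and come down in front of it; the jug rim is at y<-0.30 and z≤0.178.

```bash
python3 -m inch '[[0,0.65,0,0,0,0],[0,0.65,0,0,0,0],[0,0,-0.75,0,0,0],[0,0,-0.75,0,0,0],[0,0,-0.75,0,0,0],[0,0,-0.75,0,0,0],[0,0,0,0,0,0],[0,0.8,0,0,0,0],[0,0.8,0,0,0,0],[0,0.8,0,0,0,0],[0,0.8,0,0,0,0],[0,0.8,0,0,0,0],[0,0.8,0,0,0,0],[0,0.8,0,0,0,0],[0,0.8,0,0,0,0],[0,0,0,0,0,0],[0,0,0,0,0,0]]'; python3 -c "
from h import *
tilts()"
```

```text
time: 7.38
position: [0.4921, -0.2351, 0.2908]
eef_rot: [-3.141, 0.004, 0.002]
contact_force: [-0.4, 0.8, 0.1]
grip_width: 0.008
gripper_force: 0.0
p1 (np.int64(672), np.float64(-12.0), np.float64(-0.002), 1789)
p2 (np.int64(773), np.float64(10.5), np.float64(-0.008), 1445)
p3 (np.int64(794), np.float64(10.5), np.float64(-0.008), 1530)
```

```bash
python3 -m inch '[[0,0,0.6,0,0,0],[0,0,0.6,0,0,0],[0,0,0.6,0,0,0],[0,0,0.6,0,0,0],[0,0,0.6,0,0,0],[0,0,0,0,0,0],[0,-0.2,0,0,0,0],[0,-0.2,0,0,0,0],[0,-0.2,0,0,0,0],[0,-0.1,0,0,0,0],[0,-0.1,0,0,0,0],[0,-0.1,0,0,0,0],[0,-0.1,0,0,0,0],[0,-0.1,0,0,0,0],[0,-0.1,0,0,0,0],[0,-0.1,0,0,0,0],[0,-0.1,0,0,0,0]]'; python3 -m inch '[[0,-0.1,0,0,0,0],[0,-0.1,0,0,0,0],[0,-0.1,0,0,0,0],[0,-0.1,0,0,0,0],[0,-0.1,0,0,0,0],[0,0,0,0,0,0]]'; python3 -c "
from h import *
tilts()"
```

```text
time: 8.85
position: [0.4927, -0.1916, 0.2017]
eef_rot: [3.141, -0.0, 0.0]
contact_force: [-0.3, -0.5, -0.0]
grip_width: 0.004
gripper_force: 0.2
time: 9.35
position: [0.4928, -0.1759, 0.2016]
eef_rot: [-3.141, -0.002, 0.0]
contact_force: [0.4, 0.1, 0.4]
grip_width: 0.004
gripper_force: 0.0
p1 (np.int64(673), np.float64(-6.0), np.float64(0.0), 1796)
p2 (np.int64(741), np.float64(10.5), np.float64(-0.008), 1445)
p3 (np.int64(788), np.float64(10.5), np.float64(-0.008), 1529)
```

```bash
python3 -m inch '[[0,-0.08,0,0,0,0],[0,-0.08,0,0,0,0],[0,-0.08,0,0,0,0],[0,-0.08,0,0,0,0],[0,-0.08,0,0,0,0],[0,-0.08,0,0,0,0],[0,-0.08,0,0,0,0],[0,-0.08,0,0,0,0],[0,-0.08,0,0,0,0],[0,-0.08,0,0,0,0],[0,0,0,0,0,0],[0,0,0,0,0,0],[0,0,0,0,0,0]]'; python3 -c "
from h import *
tilts()"
```

```text
time: 10.48
position: [0.4927, -0.1528, 0.2016]
eef_rot: [3.142, 0.0, 0.0]
contact_force: [0.5, 0.2, 0.0]
grip_width: 0.003
gripper_force: 0.0
p1 (np.int64(658), np.float64(10.5), np.float64(-0.008), 1575)
p2 (np.int64(759), np.float64(10.5), np.float64(-0.008), 1447)
p3 (np.int64(809), np.float64(10.5), np.float64(-0.008), 1531)
```

All three now lean back at 10.5°. Retreating upwards and checking.

```bash
python3 -m inch '[[0,0.6,0,0,0,0],[0,0.6,0,0,0,0],[0,0,-0.8,0,0,0],[0,0,-0.8,0,0,0],[0,0,-0.8,0,0,0],[0,0,-0.8,0,0,0],[0,0,-0.8,0,0,0],[0,0,-0.8,0,0,0],[0,0,0,0,0,0],[0,0,0,0,0,0],[0,0,0,0,0,0],[0,0,0,0,0,0]]'; python3 -c "
from h import *
tilts()
c=cap('scene');cv2.imwrite('pics/s2.png',cv2.resize(c['frame'][60:310,200:520,::-1],None,fx=2.4,fy=2.4))"
```

```text
time: 11.53
position: [0.492, -0.1887, 0.3443]
eef_rot: [-3.141, -0.0, 0.003]
contact_force: [0.2, 0.3, -0.5]
grip_width: 0.005
gripper_force: 0.0
p1 (np.int64(662), np.float64(9.5), np.float64(-0.006), 1439)
p2 (np.int64(751), np.float64(10.5), np.float64(-0.008), 1439)
p3 (np.int64(803), np.float64(10.5), np.float64(-0.008), 1536)
```

View pics/s2.png

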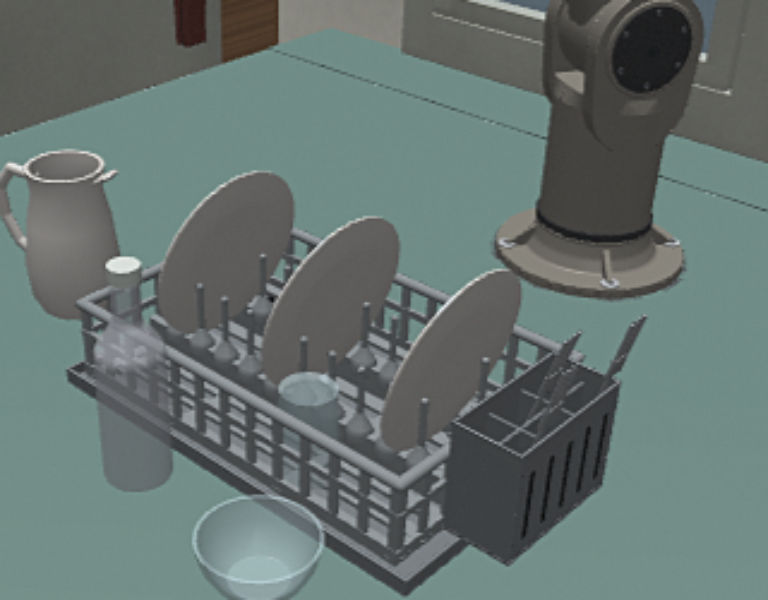

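The plates, at (228,250), (335,300) and (452,360) in the crop, all lean parallel towards the basket in their own slots. The jug, bottle, bowl, tumbler and forks look unmoved, and the arm is clear.

```bash
python3 -c "
from station import bot
print(bot.close_job())"
```

```text
the job is handed in; nothing more can be done
None
```

Job handed in at about 12 s: I pushed the two flopped plates back in their own slots, so all three now lean about 10° towards the cutlery basket, and nothing else appears to have moved.

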